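# Fit the slate drilling template and lock it

### The job

Lift the plywood drilling template by its grip and lower it gently over the two steel locating pins of the slate jig until it lies flush on the bed. Then stand the loose wooden locking dowel, head up, in the template's large hole and down to the bottom of the bore in the bed, and let go. Leave the other things on the bench where they are.

Things in the scene. Friction and masses are not known exactly. Their poses are not given: they have to be found in the camera images.
- jig: Jig: wooden bed 240 x 150 x 36 mm (x, y, z) fixed to the bench, with two upright steel pins and one blind bore, and a dark slate let in flush with its top. Origin: centre of its underside; x along its length, z up. Its top is at z = 36 mm. In its frame the thick pin stands at (-72, 0), the slim pin at (76, -30), the bore at (68, 20) mm.
- thick_pin (a point): Foot of the thick locating pin, on its axis at the bed's top. The pin is 18 mm in diameter and rises 34 mm above the bed, its last 8 mm tapered to 9 mm.
- slim_pin (a point): Foot of the slim locating pin, on its axis at the bed's top. The pin is 12 mm in diameter and rises 26 mm above the bed, its last 8 mm tapered to 3 mm.
- jig_bore (a point): Centre of the mouth of the bore in the bed's top: 33 mm in diameter, 28 mm deep, closed at the bottom.
- template: Drilling template lying loose on the bench: plywood plate 190 x 100 x 15 mm (x, y, z), three through holes, a wooden grip block on its middle, 64 mm along x, 28 mm across y, from 15 to 65 mm above the underside. Origin: centre of its underside; x along its length, z up. About 0.35 kg. Seated, its axes agree with the jig's and its origin lies above the jig's, underside on the bed.
- thick_hole (a point): Centre, at the plate's underside, of the template's 21 mm hole for the thick pin: at (-72, 0) mm in the template's frame.
- slim_hole (a point): Centre, at the plate's underside, of the template's 15 mm hole for the slim pin: at (76, -30) mm in the template's frame.
- lock_hole (a point): Centre, at the plate's underside, of the template's largest hole, 34 mm in diameter, at (68, 20) mm in its frame; it lies over the jig's bore when the template is seated.
- dowel: Locking dowel, a round dark wooden pin standing free on the bench, head up: 125 mm tall, shank 30 mm in diameter, foot tapered to 25 mm over the lowest 6 mm, head 40 mm in diameter from 92 to 125 mm above the foot (top edge bevelled 3 mm). Origin: centre of its foot; z up along it. About 0.14 kg. Fully home its foot is 28 mm below the bed's top.
- hammer: A hammer lying on the bench beyond the jig; not needed. Origin: near its middle, underneath.
- slate_blank: A dark slate blank 100 x 190 x 9 mm lying on the bench beyond the jig; not needed. Origin: centre of its underside.
- tin: A grey tin 80 mm in diameter, 120 mm tall, standing at the robot's right; not needed. Origin: centre of its underside.
- offcut: A wood offcut 150 x 60 x 45 mm lying at the robot's left; not needed. Origin: centre of its underside.
Not all that is in view belongs to the job. What is shaped like the dowel but white is not meant.

How it is judged:
By the outcome, as a careful person would: the job done as asked, in the order asked, and still so for the second after the job is handed in, with the robot touching nothing.
It also fails if it takes over 64 s, if anything falls off the work surface, if the arm or the gripper's body presses on something with over 40 N, if the wrist force passes 120 N, or if a joint passes its speed limit or range.

### The arm

A 6-joint arm with a two-finger parallel gripper is mounted at the origin on the work surface. World frame = base frame: x ahead of the robot, y to its left, z up, the work surface at z = 0. Lengths are in m, angles in rad, forces in N, time in s.
With the tool pointing down it reaches from about 0.3 to 0.775 m from the base axis. Payload 14.6 kg.
Tool frame: the origin (TCP) lies between the finger pads; the fingertips stand 11 mm ahead of it and the grasp point (between the pads) lies 8 mm behind it; z points along the fingers, y is the line along which they close (so a half turn about z gives the same grasp; the last joint's range is limited). The gripper opens to 85 mm and grips with 20 to 120 N. Pads are 22 mm wide; open, the fingers measure 114 mm over their backs; the gripper's body (76 mm by 85 mm) begins 54 mm behind the grasp point. The pads swing forward as they close: fully open they stand 13 mm farther back than shut.
Start: joints at [1.145, 0.3, 1.521, -0, 1.321, -0.067], TCP at [0.193, 0.515, 0.242] pointing down, gripper open.
Joint ranges: [-3.03, 3.03], [-0.79, 2.21], [0.23, 2.52], [-1.04, 4.18], [0, 3.07], [-2.55, 2.55]. Speed limits (rad/s): [2.22, 2.22, 2.57, 3.14, 3.14, 3.14].

### API

Orientations are given as a unit quaternion [w, x, y, z].
In Python, from rig import ctrl gives the robot as it stands.
- The arm moves only by the shell command python3 -m crank 'ROWS' [OPENING] [FORCE]. ROWS is JSON, a list of rows, each a list of 2 entries, a list of its own where there are three numbers: the shift along the world's x, y, z in m, then the turn about the world's z in rad. In form: [[[tx, ty, tz], roll], ...]. A call has exactly 8 rows; each row is the pose to reach, as a shift and turn from the pose commanded when the call began; what a row does not reach only later rows make up. A row lasts 1/8 s, in which the tool goes at most 62.5 mm and 10.7 degrees, less where a joint would pass 70% of its speed; a pose out of reach is approached as far as the arm can. A call with a gripper value outside its range is refused whole. OPENING is the opening, from 0 (shut) to 1 (fully open), set as the call begins (- or left out, the last holds). The fingers move at their own pace and stop on an object; FORCE is the grip in N (left out, the last holds). Time passes only in rows, so rows that repeat a pose let the fingers close, or fill a call up. It gives the time, the measured TCP pose, the force, the opening and the grip force at its end, in the units of the state.
- ctrl.get_state(): the state, without advancing time (a new reading comes with each control period).
- ctrl.grab_frame(name): name is "scene" or "top" or "wrist"; returns a dict with "image" (400x640x3 uint8, red, green, blue), "camera_matrix" (3x3 intrinsics, pixels), "eye" and "rotation" of the camera in the world; the wrist camera has in their place "hand_eye" (4x4, takes a point from camera to tool coordinates, whose origin is the TCP and whose axes are the flange's). Camera axes: x right, y down, z forward; pixel columns grow to the right and rows downward; lengths in m; the calibration is good to about 2 mm. A picture is of the moment at which its call begins: read the wrist's pose just before it. There is no depth.
- ctrl.close_job(): hands the job in; it is judged then, once.
The state is a dict: "time_s": time; "joints": joint angles; "qvel": joint speeds; "effort": joint torques, N m; "position": TCP position; "tool_rot": TCP orientation; "ft_force": force on the tool from outside, world axes, zero at the start; "wrist_torque": the same for the moment, N m; "grip_width": opening from 0.0 (shut) to 1.0 (fully open); "grip_force": force on a finger pad.
Only numpy, scipy, OpenCV 4.12 (cv2) and the standard library are available. Lean on these libraries where they do the work, as an engineer would, in place of code of your own. Each camera call takes 0.05 s, during which the arm holds its last target. There are 200 camera calls.

## Working session

There is one attempt and no reset: what is moved stays moved. The work goes in short steps, Python scripts to look and compute and a shell command to move; the robot and the scene stay as the last step left them, time stands still between calls to the robot, and variables do not carry over. Pictures are saved under pics/ and viewed, at most 14 in all, crops included, and the job is handed in when it is done.

```bash
mkdir -p pics; ls; python3 - <<'E'
from rig import ctrl
import cv2,numpy as np,pickle
s=ctrl.get_state();print(s['position'],s['tool_rot'],s['grip_width'])
for n in("scene","top"):
    f=ctrl.grab_frame(n);cv2.imwrite(f"pics/{n}0.png",f["image"][:,:,::-1]);pickle.dump(f,open(n+"0.pkl","wb"))
    print(n,f["camera_matrix"],f["eye"],f["rotation"])
E
```

```text
pics
[0.1930475  0.51477081 0.24169865] [-1.36821697e-04  1.78428285e-01  9.83952746e-01 -5.66942345e-04] 1.00144075850872
scene [[520.19995776   0.         312.64996233]
 [  0.         520.19995776 200.91664607]
 [  0.           0.           1.        ]] [1.83211784 0.31238771 1.32893611] [-0.23602729  0.5701614   0.72733072 -0.30032835]
top [[394.23495568   0.         315.34839243]
 [  0.         394.23495568 200.26804523]
 [  0.           0.           1.        ]] [0.4755231  0.00247272 1.2778542 ] [ 0.03730952 -0.70165638  0.7109254  -0.02951936]
```

View pics/top0.png

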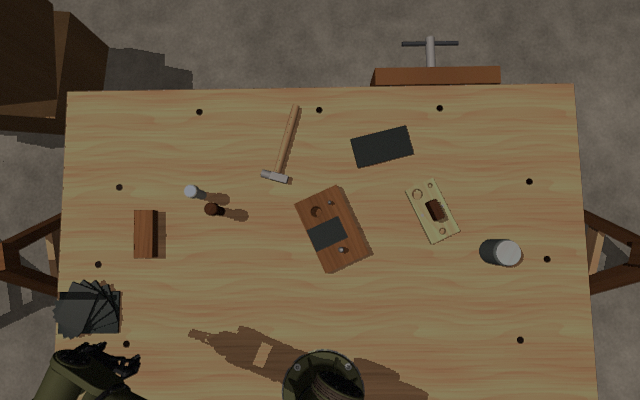

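View pics/scene0.png

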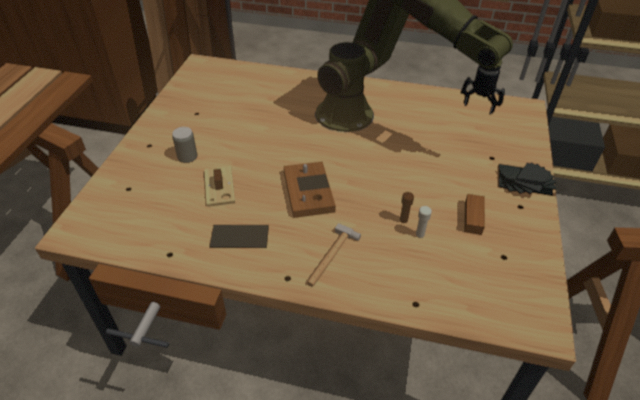

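The top view shows the jig at about (333,229), with its bore near (316,212) and pins near (343,250) and (330,203). The template is at (432,211) with its large hole near (418,193). The brown dowel is at (211,209), and the white decoy beside it is at (191,191).

```bash
cat > h.py <<'E'
import numpy as np,cv2,pickle
from scipy.spatial.transform import Rotation as R
def q(a): return R.from_quat(np.roll(a,-1)).as_matrix()
def cast(K,M,eye,uv,z):
    d=M@np.linalg.inv(K)@np.array([uv[0],uv[1],1.]); return eye+d*(z-eye[2])/d[2]
def fixed(f,uv,z): return cast(f["camera_matrix"],q(f["rotation"]),np.array(f["eye"]),uv,z)
def proj(f,p):
    c=q(f["rotation"]).T@(np.array(p)-f["eye"]);c=f["camera_matrix"]@c;return c[:2]/c[2]
def wrist(name=None):
    from rig import ctrl
    s=ctrl.get_state();f=ctrl.grab_frame("wrist")
    T=np.eye(4);T[:3,:3]=q(s["tool_rot"]);T[:3,3]=s["position"];T=T@f["hand_eye"]
    f["M"]=T[:3,:3];f["E"]=T[:3,3]
    if name: cv2.imwrite(f"pics/{name}.png",f["image"][:,:,::-1]);pickle.dump(f,open(name+".pkl","wb"))
    return f
def wc(f,uv,z): return cast(f["camera_matrix"],f["M"],f["E"],uv,z)
def wproj(f,p):
    c=f["camera_matrix"]@(f["M"].T@(np.array(p)-f["E"]));return c[:2]/c[2]
E
python3 - <<'E'
from h import *
f=pickle.load(open("top0.pkl","rb"));im=f["image"]
a=cv2.resize(im[165:285,285:475],None,fx=4,fy=4,interpolation=2)
b=cv2.resize(im[165:285,170:260],None,fx=4,fy=4,interpolation=2)
cv2.imwrite("pics/crop.png",cv2.resize(a,(760,480))[:,:,::-1])
hsv=cv2.cvtColor(im,cv2.COLOR_RGB2HSV)
# template: pale yellow-green
print(im[205,425],im[240,440],im[150,250],im[209,211],im[191,191])
E
```

```text
[97 87 61] [102  88  61] [132 107  75] [59 34 21] [135 139 145]
```

View pics/crop.png

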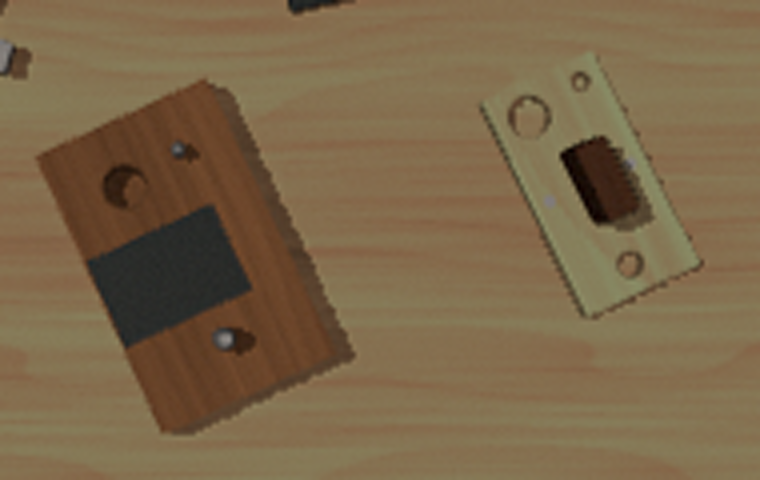

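The enlarged crop shows the template's holes at (529,117) large, (581,82) slim and (629,264) thick. The jig's bore is at (125,187), with the pin tops at (225,339) and (178,149).

```bash
cat >> h.py <<'E'
L={"thick":(-.072,0),"slim":(.076,-.030),"bore":(.068,.020)}
def fit(loc,w):
    a=np.array(loc);b=np.array(w)[:,:2];A=a-a.mean(0);B=b-b.mean(0)
    th=np.arctan2((A[:,0]*B[:,1]-A[:,1]*B[:,0]).sum(),(A*B).sum());c,s=np.cos(th),np.sin(th)
    Rm=np.array([[c,-s],[s,c]]);t=b.mean(0)-Rm@a.mean(0)
    return t,th,np.linalg.norm(a@Rm.T+t-b,axis=1)
E
python3 - <<'E'
from h import *
f=pickle.load(open("top0.pkl","rb"))
P=lambda u,v,z:fixed(f,(u/4+285-.4,v/4+165-.4),z)
k=["bore","slim","thick"]
for n,w in(("template",[P(529,117,.015),P(581,82,.015),P(629,264,.015)]),("jig",[P(125,187,.036),P(178,149,.062),P(225,339,.070)])):
    print(n,fit([L[i] for i in k],w))
print("dowel head",fixed(f,(211,209),.123))
s=np.array([-1.37e-4,.178428,.98395,-5.67e-4]);print(q(s))
E
```

```text
template (array([ 0.55801684, -0.35671429]), np.float64(0.4188113763598308), array([0.00038399, 0.00040465, 0.00070792]))
jig (array([ 0.50436603, -0.03131706]), np.float64(0.4214920901269492), array([0.00046636, 0.00062832, 0.00062016]))
dowel head [0.56349183 0.32220561 0.123     ]
[[-9.36326510e-01  3.51130239e-01 -4.71942251e-04]
 [ 3.51130550e-01  9.36325904e-01 -1.06691590e-03]
 [ 6.72653184e-05 -1.16469498e-03 -9.99999319e-01]]
```

```bash
python3 -m crank '[[[0.02,-0.04,0],-0.14],[[0.045,-0.095,0],-0.29],[[0.07,-0.15,0],-0.44],[[0.095,-0.205,0],-0.59],[[0.12,-0.26,0],-0.74],[[0.145,-0.315,0],-0.89],[[0.165,-0.37,0],-1.04],[[0.18,-0.43,0],-1.18]]' 1 40
python3 -m crank '[[[0.025,-0.055,0],-0.15],[[0.05,-0.11,0],-0.3],[[0.075,-0.17,0],-0.45],[[0.1,-0.23,0],-0.6],[[0.125,-0.29,0],-0.75],[[0.145,-0.35,-0.01],-0.9],[[0.17,-0.4,-0.03],-1.05],[[0.185,-0.442,-0.05],-1.184]]'
python3 -m crank '[[[0,0,0],0],[[0,0,0],0],[[0,0,0],0],[[0,0,0],0],[[0,0,0],0],[[0,0,0],0],[[0,0,0],0],[[0,0,0],0]]'
python3 - <<'E'
from h import *
f=wrist("w1")
c,s=np.cos(.4188),np.sin(.4188);Rm=np.array([[c,-s],[s,c]])
for n in L:
    p=Rm@L[n]+[.558,-.3567];print(n,wproj(f,[*p,.015]))
print(wproj(f,[.558,-.3567,.065]))
from rig import ctrl
print(ctrl.get_state()["position"],f["E"])
E
```

```text
time_s: 1.1
position: [0.3734, 0.0831, 0.2423]
tool_rot: [0.0, 0.697, 0.717, 0.0]
ft_force: [0.3, 1.1, -0.8]
grip_width: 0.998
grip_force: 0.0
time_s: 2.1
position: [0.5586, -0.359, 0.1911]
tool_rot: [-0.0, 0.979, 0.205, -0.0]
ft_force: [0.3, 0.1, 0.2]
grip_width: 0.998
grip_force: 0.0
time_s: 3.1
position: [0.5581, -0.357, 0.1923]
tool_rot: [0.0, 0.978, 0.208, -0.0]
ft_force: [-0.2, -0.3, 0.1]
grip_width: 1.0
grip_force: 0.0
thick [326.04161075 241.85103115]
slim [356.47462461 104.24804586]
bore [305.9725916  112.64413317]
[326.01584106 191.86469991]
[ 0.55812047 -0.35703277  0.19224282] [ 0.6226775  -0.32815781  0.32378195]
```

View pics/w1.png

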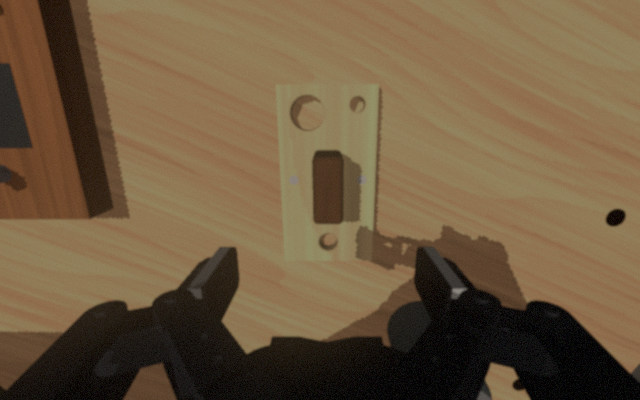

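The wrist view shows the template's holes at (308,113), (357,104) and (329,241), about 2 px from my prediction. The grip block is at (328,187), between the fingers, so I'm descending to grasp.

```bash
python3 -m crank '[[[0,0,-0.02],0],[[0,0,-0.045],0],[[0,-0.001,-0.07],0],[[0,-0.001,-0.095],0],[[0,-0.001,-0.115],0],[[0,-0.001,-0.135],0],[[0,-0.001,-0.148],0],[[0,-0.001,-0.155],0]]'
python3 -m crank '[[[0,0,0],0],[[0,0,0],0],[[0,0,0],0],[[0,0,0],0],[[0,0,0],0],[[0,0,0],0],[[0,0,0],0],[[0,0,0],0]]' 0 60
```

```text
time_s: 4.15
position: [0.5581, -0.358, 0.0366]
tool_rot: [-0.0, 0.978, 0.208, -0.0]
ft_force: [1.3, -0.2, -0.3]
grip_width: 1.002
grip_force: 0.0
time_s: 5.15
position: [0.5584, -0.3583, 0.038]
tool_rot: [0.0, 0.978, 0.208, 0.0]
ft_force: [-0.4, 0.1, 6.0]
grip_width: 0.322
grip_force: 60.8
```

```bash
python3 -m crank '[[[0,0,0.015],0],[[0,0,0.035],0],[[0,0,0.055],0],[[0,0,0.075],0],[[0,0.02,0.09],0],[[-0.005,0.05,0.1],0],[[-0.015,0.08,0.1],0],[[-0.025,0.11,0.1],0]]'
python3 -m crank '[[[-0.01,0.03,0],0],[[-0.02,0.05,0],0],[[-0.028,0.06,0],0],[[-0.028,0.06,0],0],[[-0.028,0.06,0],0],[[-0.028,0.06,0],0],[[-0.028,0.06,0],0],[[-0.028,0.06,0],0]]'
python3 - <<'E'
from h import *
f=wrist("w2")
from rig import ctrl
print(ctrl.get_state()["position"],f["E"])
c,s=np.cos(.4215),np.sin(.4215);Rm=np.array([[c,-s],[s,c]])
for n,z in(("thick",.07),("slim",.062),("bore",.036)):
    p=Rm@L[n]+[.5044,-.0313];print(n,wproj(f,[*p,z]))
E
```

```text
time_s: 6.15
position: [0.5329, -0.2471, 0.1384]
tool_rot: [0.0, 0.978, 0.208, 0.0]
ft_force: [0.6, 0.3, -4.6]
grip_width: 0.32
grip_force: 59.9
time_s: 7.15
position: [0.5052, -0.1882, 0.1372]
tool_rot: [-0.0, 0.978, 0.208, -0.0]
ft_force: [0.4, -0.4, -3.2]
grip_width: 0.322
grip_force: 60.0
[ 0.50513027 -0.18813931  0.13719913] [ 0.56972521 -0.15929825  0.26870533]
thick [125.37933928 226.03680167]
slim [136.84871924  -9.15292121]
bore [89.53227134 18.78187971]
```

View pics/w2.png

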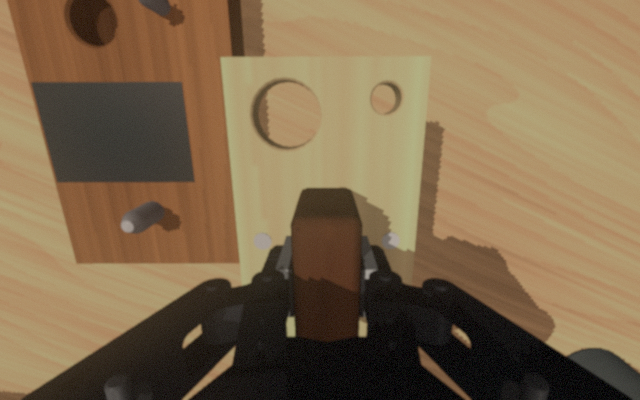

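The wrist view shows the held template's large hole at (288,114) and slim hole at (384.5,98.5). On the jig, the bore is at (93.5,20) and the thick pin's tip at (127,227).

```bash
python3 - <<'E'
from h import *
f=pickle.load(open("w2.pkl","rb"));im=f["image"]
# refine: template mask holes, pin tip
hsv=cv2.cvtColor(im,cv2.COLOR_RGB2HSV)
print(im[80,240],im[130,340],im[70,450],im[227,127],im[115,290])
g=cv2.cvtColor(im,cv2.COLOR_RGB2GRAY)
lab=cv2.cvtColor(im,cv2.COLOR_RGB2LAB).astype(int)
print(lab[80,240],lab[130,340],lab[70,450],lab[115,290])
m=(lab[:,:,1]<(lab[130,340,1]+lab[115,290,1])/2).astype(np.uint8)
m[:, :200]=0
cs,h=cv2.findContours(m,cv2.RETR_CCOMP,cv2.CHAIN_APPROX_NONE)
for c,hh in zip(cs,h[0]):
    if hh[3]>=0 and cv2.contourArea(c)>300: print("hole",cv2.fitEllipse(c))
zt=.1142
T=fit([L["bore"],L["slim"]],[wc(f,(288,114),zt),wc(f,(384.5,98.5),zt)])
J=fit([L["bore"],L["thick"]],[wc(f,(93.5,20),.036),wc(f,(127,227),.070)])
print(T,J,J[0]-T[0],J[1]-T[1])
E
```

```text
[176 160 117] [177 158 114] [174 150 106] [165 154 146] [176 148 108]
[169 127 153] [168 128 154] [161 130 155] [161 133 153]
hole ((331.7119445800781, 262.3207702636719), (93.27839660644531, 162.31024169921875), 5.76593542098999)
hole ((386.0048522949219, 97.72593688964844), (31.72844123840332, 35.82694625854492), 26.837066650390625)
hole ((285.2877197265625, 114.08670806884766), (71.12063598632812, 74.12201690673828), 152.6425323486328)
(array([ 0.50522037, -0.18727748]), np.float64(0.4131987155868105), array([0.00119588, 0.00119588])) (array([ 0.50436271, -0.03330927]), np.float64(0.4105700280664139), array([0.00011316, 0.00011316])) [-0.00085766  0.15396821] -0.0026286875203965776
```

```bash
python3 - <<'E'
from h import *
f=pickle.load(open("w2.pkl","rb"))
for z in(.108,.1142,.118,.122):
    w=lambda u,v:wc(f,(u,v),z)[:2]
    a,b=w(221.5,57),w(430.5,56.5);h=w(288.5,114),w(384.5,98.5);e=a-b
    print(z,np.linalg.norm(a-b),np.linalg.norm(h[0]-h[1]), "yaw",np.arctan2(-e[0],e[1]), "origin from edge",(a+b)/2-.095*np.array([np.cos(.4135),np.sin(.4135)]))
w=lambda u,v:wc(f,(u,v),.036)[:2]
a,b=w(76,263),w(238,263);e=a-b;print("jig near edge yaw",np.arctan2(-e[0],e[1]))
im=f["image"][50:160,215:440];cv2.imwrite("pics/z.png",cv2.resize(im,None,fx=3.5,fy=3.5,interpolation=2)[:,:,::-1])
E
```

```text
0.108 0.10298723376439485 0.04992401195865692 yaw 0.4213035285303294 origin from edge [ 0.50557478 -0.18708707]
0.1142 0.09901399380446482 0.047997947222051286 yaw 0.4213035285303299 origin from edge [ 0.5046935  -0.18748768]
0.118 0.09657878221612057 0.046817455931873656 yaw 0.4213035285303287 origin from edge [ 0.50415336 -0.18773321]
0.122 0.09401540159681089 0.045574833521160374 yaw 0.4213035285303294 origin from edge [ 0.50358479 -0.18799166]
jig near edge yaw 0.419293846468049
```

View pics/z.png

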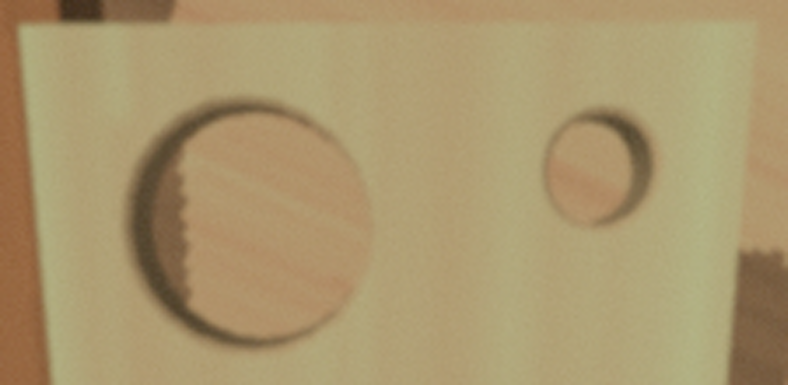

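The enlarged crop puts the top rims at (286.2,113.8) and (386,97.7), so I'm recomputing with those.

```bash
python3 - <<'E'
from h import *
f=pickle.load(open("w2.pkl","rb"))
zt=.1142
T=fit([L["bore"],L["slim"]],[wc(f,(286.2,113.8),zt),wc(f,(386,97.7),zt)])
J=fit([L["bore"],L["thick"]],[wc(f,(93.5,20),.036),wc(f,(127,227),.070)])
print(T,J,J[0]-T[0],J[1]-T[1])
E
```

```text
(array([ 0.50541285, -0.18714079]), np.float64(0.4137840473821921), array([0.00037943, 0.00037943])) (array([ 0.50436271, -0.03330927]), np.float64(0.4105700280664139), array([0.00011316, 0.00011316])) [-0.00105014  0.15383152] -0.0032140193157781938
```

```bash
python3 -m crank '[[[0,0.02,0],0],[[0,0.05,0],0],[[0,0.085,0],0],[[-0.001,0.12,0],0],[[-0.001,0.14,0],0],[[-0.001,0.1545,-0.008],0],[[-0.001,0.1545,-0.016],0],[[-0.001,0.1545,-0.016],0]]'
python3 -m crank '[[[0,0,0],0],[[0,0,0],0],[[0,0,0],0],[[0,0,0],0],[[0,0,0],0],[[0,0,0],0],[[0,0,0],0],[[0,0,0],0]]'
python3 - <<'E'
from h import *
f=wrist("w3");from rig import ctrl
t=ctrl.grab_frame("top");pickle.dump(t,open("t3.pkl","wb"))
a=cv2.resize(f["image"][40:170,200:440],None,fx=3.3,fy=3.3,interpolation=2)[:300]
b=cv2.resize(t["image"][175:265,270:390],None,fx=3.3,fy=3.3,interpolation=2)
o=np.zeros((600,800,3),np.uint8);a=a[:,:792];o[:a.shape[0],:a.shape[1]]=a;o[302:302+b.shape[0],:b.shape[1]]=b
cv2.imwrite("pics/w3c.png",o[:,:,::-1])
print(ctrl.get_state()["position"])
E
```

```text
time_s: 8.2
position: [0.5037, -0.0338, 0.1203]
tool_rot: [-0.0, 0.978, 0.208, -0.001]
ft_force: [0.1, -1.0, -3.1]
grip_width: 0.322
grip_force: 60.1
time_s: 9.2
position: [0.5041, -0.0335, 0.1213]
tool_rot: [0.0, 0.978, 0.208, 0.0]
ft_force: [-0.2, 0.5, -4.2]
grip_width: 0.321
grip_force: 60.1
[ 0.50411074 -0.03354051  0.1212733 ]
```

View pics/w3c.png

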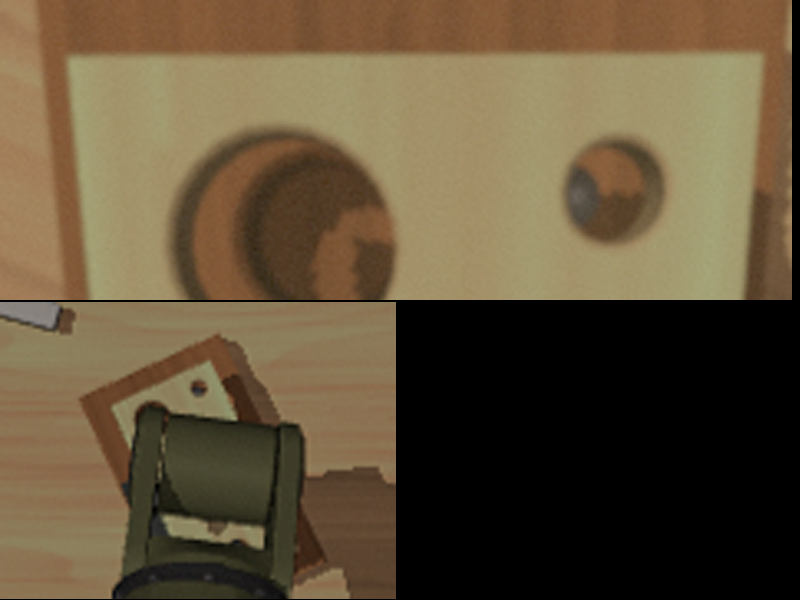

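Through the slim hole (centre 386.4,97.6) the slim pin's tip shows near (376,97.6). The bore's left and top edges show through the large hole. The top view is mostly blocked by the arm.

```bash
python3 - <<'E'
from h import *
f=pickle.load(open("w3.pkl","rb"))
c=lambda u,v,z:wc(f,(200+u/3.3,40+v/3.3),z)[:2]
print("slim: hole->pin",c(580,190,.062)-c(615,190,.0983), "pin",c(580,190,.062))
print("bore: hole->bore",c(318,228,.036)-c(283,238,.0983))
t=pickle.load(open("t3.pkl","rb"))
d=lambda u,v,z:fixed(t,(270+u/3.3,175+(v-302)/3.3),z)[:2]
# tops: plate front corners at top cam
Tc=fit([(.095,-.05)],[d(0,0,0)]) if 0 else None
s=d(199,388,.0983);th=.4165;R2=np.array([[np.cos(th),-np.sin(th)],[np.sin(th),np.cos(th)]])
print("top: slim hole",s,"pin by top0",R2@L["slim"]+[.5044,-.0313], "local axes",R2)
g=t["image"][190:215,320:340]
# dir from camera: jacobian check
print("wrist slim hole",c(615,190,.0983))
E
```

```text
slim: hole->pin [1.44365461e-03 9.97347998e-05] pin [ 0.58740651 -0.02909378]
bore: hole->bore [0.00118049 0.00126188]
top: slim hole [ 0.58446103 -0.03011035] pin by top0 [ 0.58603966 -0.02798859] local axes [[ 0.91451051 -0.40456215]
 [ 0.40456215  0.91451051]]
wrist slim hole [ 0.58596285 -0.02919351]
```

```bash
python3 -m crank '[[[0.0014,0.001,0],0],[[0.0014,0.001,-0.005],0],[[0.0014,0.001,-0.01],0],[[0.0014,0.001,-0.015],0],[[0.0014,0.001,-0.019],0],[[0.0014,0.001,-0.022],0],[[0.0014,0.001,-0.024],0],[[0.0014,0.001,-0.024],0]]'
python3 - <<'E'
from h import *
f=wrist("w4")
a=cv2.resize(f["image"][20:250,180:460],None,fx=2.6,fy=2.6,interpolation=2)
cv2.imwrite("pics/w4c.png",a[:,:,::-1]);print(a.shape)
E
```

```text
time_s: 10.3
position: [0.5055, -0.0325, 0.0972]
tool_rot: [-0.0, 0.978, 0.208, -0.0]
ft_force: [-0.6, -0.1, -4.3]
grip_width: 0.321
grip_force: 60.2
(598, 728, 3)
```

View pics/w4c.png

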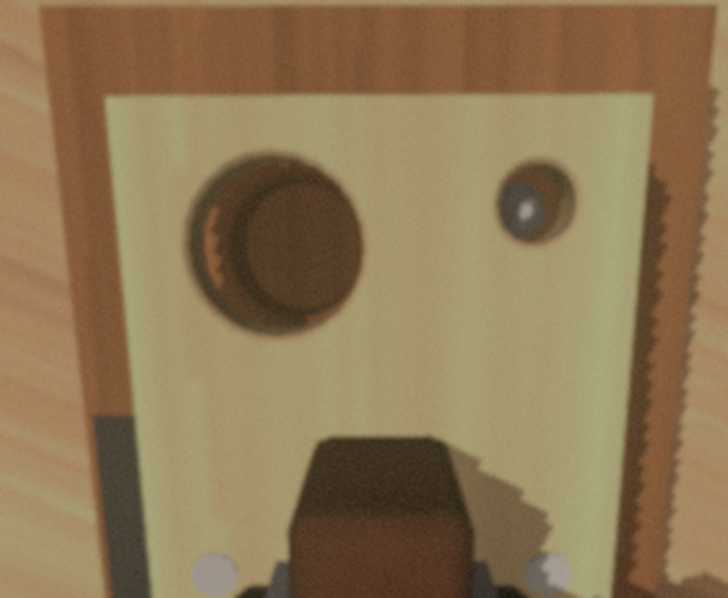

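The slim pin's tip shows inside its hole at crop (525,210), and the hole's centre is at (537,202).

```bash
python3 - <<'E'
from h import *
f=pickle.load(open("w4.pkl","rb"))
c=lambda u,v,z:wc(f,(180+u/2.6,20+v/2.6),z)[:2]
print("hole->pin",c(525,210,.062)-c(537,202,.0742))
# bed bore mouth in view: visible left edge x~200 between; far edges of jig and plate
a=[c(40,7,.036),c(715,7,.036)];b=[c(105,95,.0742),c(654,95,.0742)]
for p in(a,b):
    e=p[0]-p[1];print("mid",(p[0]+p[1])/2,"w",np.linalg.norm(e),"yaw",np.arctan2(-e[0],e[1]))
u=np.array([np.cos(.418),np.sin(.418)])
print((a[0]+a[1])/2-.120*u-((b[0]+b[1])/2-.095*u))
E
```

```text
hole->pin [-0.0010183  -0.00042115]
mid [0.61363021 0.01649673] w 0.149025125266099 yaw 0.41920884876851533
mid [0.59210698 0.00637362] w 0.10000760971935488 yaw 0.41923101128831775
[-1.32434229e-03 -2.52322234e-05]
```

```bash
python3 -m crank '[[[-0.0008,-0.0003,0],0],[[-0.0008,-0.0003,-0.003],0],[[-0.0008,-0.0003,-0.006],0],[[-0.0008,-0.0003,-0.009],0],[[-0.0008,-0.0003,-0.012],0],[[-0.0008,-0.0003,-0.015],0],[[-0.0008,-0.0003,-0.017],0],[[-0.0008,-0.0003,-0.017],0]]'
```

```text
time_s: 11.35
position: [0.5047, -0.0328, 0.0801]
tool_rot: [-0.0, 0.978, 0.208, -0.0]
ft_force: [0.5, -0.2, -3.4]
grip_width: 0.323
grip_force: 60.2
```

```bash
python3 -m crank '[[[0,0,-0.001],0],[[0,0,-0.002],0],[[0,0,-0.003],0],[[0,0,-0.004],0],[[0,0,-0.005],0],[[0,0,-0.0055],0],[[0,0,-0.006],0],[[0,0,-0.006],0]]'
```

```text
time_s: 12.35
position: [0.5047, -0.0328, 0.0743]
tool_rot: [-0.0, 0.978, 0.208, -0.0]
ft_force: [-0.1, -0.3, -3.0]
grip_width: 0.323
grip_force: 60.1
```

```bash
python3 -m crank '[[[0,0,-0.0005],0],[[0,0,-0.001],0],[[0,0,-0.001],0],[[0,0,-0.001],0],[[0,0,-0.001],0],[[0,0,-0.001],0],[[0,0,-0.001],0],[[0,0,-0.001],0]]'
```

```text
time_s: 13.35
position: [0.5048, -0.0328, 0.0739]
tool_rot: [0.0, 0.978, 0.208, 0.0]
ft_force: [-6.1, 1.1, 8.1]
grip_width: 0.324
grip_force: 61.6
```

Contact at about 8 N, with the height matching flush. I'm releasing and rising.

```bash
python3 -m crank '[[[0,0,0],0],[[0,0,0],0],[[0,0,0],0],[[0,0,0],0],[[0,0,0],0],[[0,0,0],0],[[0,0,0],0],[[0,0,0],0]]' 1
python3 -m crank '[[[0,0,0.01],0],[[0,0,0.03],0],[[0,0,0.06],0],[[0,0,0.1],0],[[0,0,0.14],0],[[0,0.03,0.17],0],[[0,0.07,0.17],0],[[0.005,0.11,0.17],0]]'
python3 -m crank '[[[0.01,0.05,0],0],[[0.02,0.1,0],0],[[0.03,0.15,0],0],[[0.04,0.19,0],0],[[0.05,0.225,0],0],[[0.054,0.245,0],0],[[0.054,0.245,0],0],[[0.054,0.245,0],0]]'
python3 - <<'E'
from h import *
f=wrist("w5")
for n,p in(("dowel",[.5635,.322,.125]),):print(wproj(f,p))
from rig import ctrl
t=ctrl.grab_frame("top");pickle.dump(t,open("t5.pkl","wb"))
b=cv2.resize(t["image"][170:280,280:390],None,fx=3.6,fy=3.6,interpolation=2)
a=cv2.resize(f["image"],None,fx=.6,fy=.6)
o=np.zeros((400,784,3),np.uint8);o[:240,:384]=a;o[:396,386:782]=b
cv2.imwrite("pics/c5.png",o[:,:,::-1])
E
```

```text
time_s: 14.35
position: [0.5047, -0.0328, 0.0733]
tool_rot: [-0.0, 0.978, 0.208, 0.0]
ft_force: [-0.3, -0.2, -0.7]
grip_width: 1.001
grip_force: 0.0
time_s: 15.35
position: [0.5096, 0.0782, 0.2446]
tool_rot: [0.0, 0.978, 0.208, 0.001]
ft_force: [-0.0, -0.1, 0.1]
grip_width: 1.001
grip_force: 0.0
time_s: 16.35
position: [0.5637, 0.3215, 0.2436]
tool_rot: [0.0, 0.978, 0.208, 0.0]
ft_force: [-0.5, 0.1, 0.1]
grip_width: 1.001
grip_force: 0.0
[325.86508649 194.46059246]
```

View pics/c5.png

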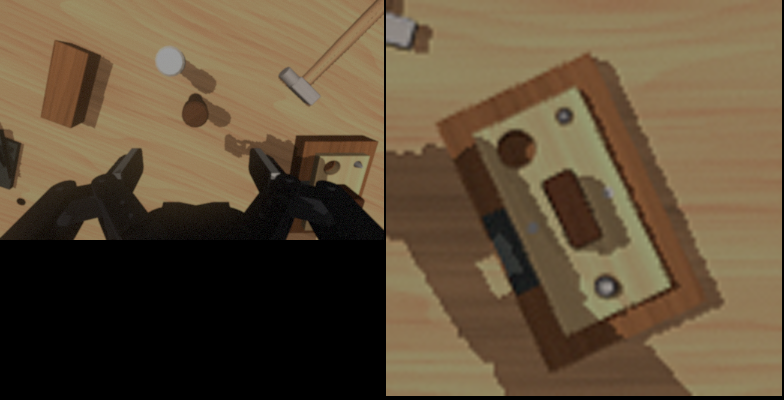

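The template sits on the jig with both pins through it. In the top crop its large hole is at (516,149), over the bore. In the wrist view the brown dowel head is near (326,188).

```bash
python3 - <<'E'
from h import *
f=pickle.load(open("w5.pkl","rb"));im=f["image"]
a=cv2.resize(im[140:230,270:390],None,fx=6,fy=6,interpolation=2)
cv2.imwrite("pics/d5.png",a[:,:,::-1])
t=pickle.load(open("t5.pkl","rb"))
print("lock hole",fixed(t,(280+130/3.6-.4,170+149/3.6-.4),.051), "slim",fixed(t,(280+178/3.6-.4,170+116/3.6-.4),.062),"thick",fixed(t,(280+221/3.6-.4,170+287/3.6-.4),.070))
for uv in((326,188),(326,186),(326,190)):print(wc(f,uv,.125))
E
```

```text
lock hole [0.55836445 0.01456253 0.051     ] slim [ 0.58549915 -0.02718046  0.062     ] thick [ 0.43932628 -0.06097808  0.07      ]
[0.56885035 0.32425296 0.125     ]
[0.57047844 0.32497763 0.125     ]
[0.56721594 0.32352549 0.125     ]
```

View pics/d5.png

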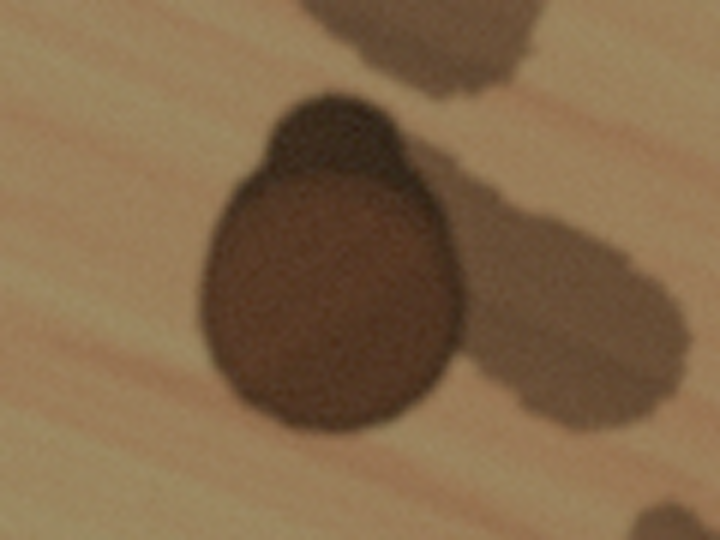

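```bash
python3 -m crank '[[[0.001,0.001,-0.02],0],[[0.002,0.0015,-0.045],0],[[0.002,0.0015,-0.07],0],[[0.002,0.0015,-0.09],0],[[0.002,0.0015,-0.11],0],[[0.002,0.0015,-0.125],0],[[0.002,0.0015,-0.137],0],[[0.002,0.0015,-0.1435],0]]' 0.8 40
python3 -m crank '[[[0,0,0],0],[[0,0,0],0],[[0,0,0],0],[[0,0,0],0],[[0,0,0],0],[[0,0,0],0],[[0,0,0],0],[[0,0,0],0]]' 0
python3 -m crank '[[[0,0,0.01],0],[[0,0,0.025],0],[[0,0,0.045],0],[[0,0,0.065],0],[[0,0,0.08],0],[[0,0,0.09],0],[[0,0,0.09],0],[[0,0,0.09],0]]'
python3 - <<'E'
from h import *
f=wrist("w6");from rig import ctrl
for n in("top","scene"):
    t=ctrl.grab_frame(n);pickle.dump(t,open(n+"6.pkl","wb"))
im=t["image"][120:270,320:520]
o=np.zeros((600,800,3),np.uint8);o[:400,:640]=f["image"];o[400:,:267]=cv2.resize(im,(267,200));o[:400,:640]=f["image"]
cv2.imwrite("pics/c6.png",o[:,:,::-1])
p=ctrl.get_state()["position"];print(p)
for z in(.09,-.028): print(wproj(f,[p[0],p[1],p[2]-.1+(.125 if z>0 else 0)]))
E
```

```text
time_s: 17.45
position: [0.5657, 0.3236, 0.0992]
tool_rot: [0.0, 0.978, 0.208, -0.0]
ft_force: [0.1, -0.3, 0.4]
grip_width: 0.798
grip_force: 0.0
time_s: 18.45
position: [0.566, 0.3238, 0.1004]
tool_rot: [-0.0, 0.978, 0.208, 0.001]
ft_force: [-0.6, 0.3, 5.4]
grip_width: 0.456
grip_force: 40.9
time_s: 19.45
position: [0.5655, 0.3236, 0.189]
tool_rot: [0.0, 0.978, 0.208, -0.001]
ft_force: [0.9, -0.0, -2.1]
grip_width: 0.454
grip_force: 40.5
[0.5655723  0.32356269 0.18910249]
[326.63825086 290.1658903 ]
[326.46983972 200.56679696]
```

View pics/c6.png

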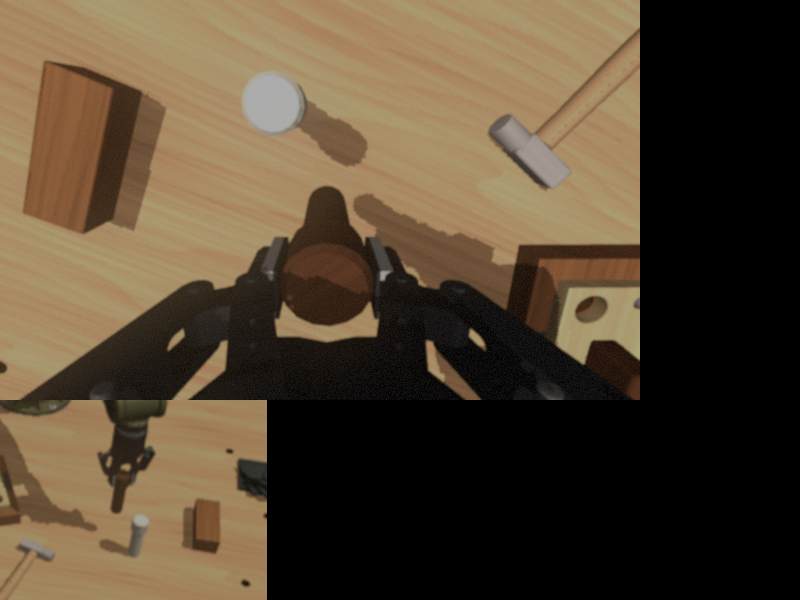

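The dowel is held upright. The head's disc spans u 281–371 with its back edge at v≈325, and the foot's front edge is at v≈187. I'll compare these with rings placed on the tool axis.

```bash
python3 - <<'E'
from h import *
f=pickle.load(open("w6.pkl","rb"))
p=np.array([.5656,.3236,.189]);zf=p[2]-.1
u=np.array([np.cos(.419),np.sin(.419)])
def ring(r,z,off=0):
    c=p[:2]+off*u
    P=np.array([wproj(f,[c[0]+r*np.cos(a),c[1]+r*np.sin(a),z]) for a in np.linspace(0,6.28,60)]);return P.min(0).round(1),P.max(0).round(1)
for off in(0,.002,.004): print(off,"top17",ring(.017,zf+.125,off),"20",ring(.02,zf+.122,off))
for off in(-.002,0,.002,.004): print(off,"foot",ring(.0125,zf,off),ring(.015,zf+.006,off))
im=f["image"];g=cv2.cvtColor(im,cv2.COLOR_RGB2GRAY)
print(g[175:215:2,327],g[300:335:2,327]);print(g[284,270:295],g[284,360:382]);print(g[205,298:355:2])
E
```

```text
0 top17 (array([285. , 252.2]), array([368.2, 324.8])) 20 (array([278.7, 241.9]), array([374.4, 325.8]))
0.002 top17 (array([284.8, 247.5]), array([368.4, 320.8])) 20 (array([278.5, 237.3]), array([374.6, 322. ]))
0.004 top17 (array([284.6, 242.8]), array([368.6, 316.8])) 20 (array([278.3, 232.6]), array([374.9, 318.1]))
-0.002 foot (array([311.1, 187.9]), array([341.8, 217.3])) (array([307.5, 186.8]), array([345.4, 222.8]))
0 foot (array([311. , 185.5]), array([341.9, 215. ])) (array([307.5, 184.3]), array([345.4, 220.5]))
0.002 foot (array([311. , 183.1]), array([341.9, 212.7])) (array([307.5, 181.8]), array([345.4, 218.1]))
0.004 foot (array([311. , 180.6]), array([341.9, 210.4])) (array([307.4, 179.2]), array([345.5, 215.8]))
[143 142 143 148 145 122  58  52  50  52  53  49  46  49  41  49  43  47
  47  46] [ 35  38  34  40  34  39  32  37  37  41  33  38  50 118 144 147 139 143]
[30 35 34 37 38 41 37 35 31 32 39 36 33 35 38 38 41 48 43 47 44 37 42 38
 40] [58 50 58 55 52 59 54 44 37 42 33 31 34 31 29 32 38 44 45 41 33 31]
[143 143 143 143 129  67  48  50  54  53  51  52  46  45  49  51  45  49
  40  47  41  42  39  42 110 139 138 130  94]
```

```bash
python3 -m crank '[[[0,-0.02,0],0],[[-0.001,-0.055,0],0],[[-0.002,-0.1,0],0],[[-0.003,-0.145,0],0],[[-0.004,-0.19,0],0],[[-0.005,-0.235,0],0],[[-0.006,-0.27,0],0],[[-0.0066,-0.295,0],0]]'
python3 -m crank '[[[0,-0.007,0],0],[[0,-0.014,0],0],[[0,-0.014,-0.01],0],[[0,-0.014,-0.02],0],[[0,-0.014,-0.022],0],[[0,-0.014,-0.022],0],[[0,-0.014,-0.022],0],[[0,-0.014,-0.022],0]]'
python3 - <<'E'
from h import *
f=wrist("w7");from rig import ctrl
p=ctrl.get_state()["position"];print(p)
a=cv2.resize(f["image"][110:310,210:450],None,fx=3,fy=3,interpolation=2);cv2.imwrite("pics/c7.png",a[:,:,::-1])
def ring(r,z,c):
    P=np.array([wproj(f,[c[0]+r*np.cos(a),c[1]+r*np.sin(a),z]) for a in np.linspace(0,6.28,60)]);P=(P-[210,110])*3;return P.min(0).round(0),P.max(0).round(0)
print("foot",ring(.0125,p[2]-.1,p[:2]),ring(.015,p[2]-.094,p[:2]),"hole",ring(.017,.051,(.559,.0145)),"slim tip",(wproj(f,[.5857,-.0272,.062])-[210,110])*3)
E
```

```text
time_s: 20.6
position: [0.5586, 0.0263, 0.1898]
tool_rot: [0.0, 0.978, 0.207, -0.0]
ft_force: [0.7, 0.5, -1.4]
grip_width: 0.457
grip_force: 40.5
time_s: 21.6
position: [0.5592, 0.0147, 0.168]
tool_rot: [0.0, 0.978, 0.208, 0.0]
ft_force: [-0.8, 0.2, -1.5]
grip_width: 0.456
grip_force: 40.6
[0.55920517 0.01466747 0.16798572]
foot (array([303., 228.]), array([396., 316.])) (array([293., 224.]), array([406., 332.])) hole (array([291., 198.]), array([408., 312.])) slim tip [528.06643846 241.13929489]
```

View pics/c7.png

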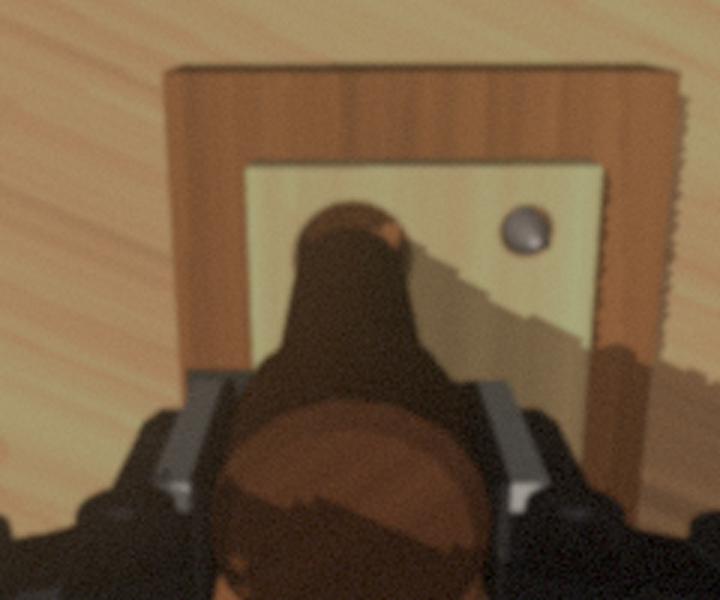

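The hole's rim shows at u about 295–409 with its far edge at v≈200, matching my prediction to within 1 mm. The foot sits about 1 mm short of centre, so I'm nudging forward and lowering.

```bash
python3 -m crank '[[[0.0007,0.0003,0],0],[[0.0007,0.0003,-0.005],0],[[0.0007,0.0003,-0.01],0],[[0.0007,0.0003,-0.015],0],[[0.0007,0.0003,-0.019],0],[[0.0007,0.0003,-0.022],0],[[0.0007,0.0003,-0.024],0],[[0.0007,0.0003,-0.024],0]]'
python3 -m crank '[[[0,0,-0.002],0],[[0,0,-0.004],0],[[0,0,-0.006],0],[[0,0,-0.008],0],[[0,0,-0.01],0],[[0,0,-0.012],0],[[0,0,-0.014],0],[[0,0,-0.014],0]]'
```

```text
time_s: 22.65
position: [0.5598, 0.015, 0.1437]
tool_rot: [-0.0, 0.978, 0.208, -0.0]
ft_force: [-0.8, 0.6, -1.8]
grip_width: 0.454
grip_force: 40.6
time_s: 23.65
position: [0.5598, 0.015, 0.1296]
tool_rot: [-0.0, 0.978, 0.208, -0.0]
ft_force: [-0.4, 0.5, -2.0]
grip_width: 0.46
grip_force: 40.6
```

Foot at about 0.030, inside the bore with no contact force, so I'm continuing down.

```bash
python3 -m crank '[[[0,0,-0.003],0],[[0,0,-0.006],0],[[0,0,-0.009],0],[[0,0,-0.012],0],[[0,0,-0.015],0],[[0,0,-0.017],0],[[0,0,-0.019],0],[[0,0,-0.019],0]]'
python3 -m crank '[[[0,0,-0.0005],0],[[0,0,-0.001],0],[[0,0,-0.0015],0],[[0,0,-0.002],0],[[0,0,-0.0025],0],[[0,0,-0.003],0],[[0,0,-0.003],0],[[0,0,-0.003],0]]'
```

```text
time_s: 24.65
position: [0.5598, 0.015, 0.1107]
tool_rot: [-0.0, 0.978, 0.208, -0.0]
ft_force: [0.2, -0.9, -0.9]
grip_width: 0.449
grip_force: 40.6
time_s: 25.65
position: [0.5601, 0.015, 0.1084]
tool_rot: [0.0, 0.978, 0.208, 0.0]
ft_force: [-1.2, 0.9, 5.1]
grip_width: 0.455
grip_force: 41.3
```

Contact at the expected bottom height. Releasing, retreating and checking.

```bash
python3 -m crank '[[[0,0,0],0],[[0,0,0],0],[[0,0,0],0],[[0,0,0],0],[[0,0,0],0],[[0,0,0],0],[[0,0,0],0],[[0,0,0],0]]' 0.9
python3 -m crank '[[[0,0,0.005],0],[[0,0,0.015],0],[[0,0,0.03],0],[[0,0,0.05],0],[[0,0,0.08],0],[[0,0,0.11],0],[[0,0.03,0.13],0],[[0,0.08,0.13],0]]'
python3 -m crank '[[[0,0.04,0],0],[[0,0.08,0],0],[[0,0.1,0],0],[[0,0.1,0],0],[[0,0.1,0],0],[[0,0.1,0],0],[[0,0.1,0],0],[[0,0.1,0],0]]'
python3 - <<'E'
from h import *
from rig import ctrl
t=ctrl.grab_frame("top");s=ctrl.grab_frame("scene")
a=cv2.resize(t["image"][170:280,280:390],None,fx=3.6,fy=3.6,interpolation=2)
b=cv2.resize(s["image"][140:240,250:350],(396,396),interpolation=2)
cv2.imwrite("pics/c8.png",np.hstack([a,b])[:,:,::-1])
for h in(.133,.1425,.16):print("head top if at",h,"scene",(proj(s,[.5595,.015,h])-[250,140])*3.96,"top",(proj(t,[.5595,.015,h])-[280,170])*3.6)
E
```

```text
time_s: 26.65
position: [0.5598, 0.015, 0.1078]
tool_rot: [-0.0, 0.978, 0.208, 0.0]
ft_force: [-0.0, 0.4, -0.3]
grip_width: 0.903
grip_force: 0.0
time_s: 27.65
position: [0.5604, 0.0951, 0.2409]
tool_rot: [0.0, 0.978, 0.207, 0.002]
ft_force: [-0.3, 0.6, 0.2]
grip_width: 0.899
grip_force: 0.0
time_s: 28.65
position: [0.5599, 0.1946, 0.2378]
tool_rot: [0.0, 0.978, 0.208, 0.0]
ft_force: [0.2, 0.1, -0.6]
grip_width: 0.897
grip_force: 0.0
head top if at 0.133 scene [263.87839647 146.81239366] top [126.91559186 139.34597185]
head top if at 0.1425 scene [263.94827779 138.61440012] top [126.77509686 138.48106028]
head top if at 0.16 scene [264.07841268 123.34787385] top [126.5100842  136.84959634]
```

View pics/c8.png

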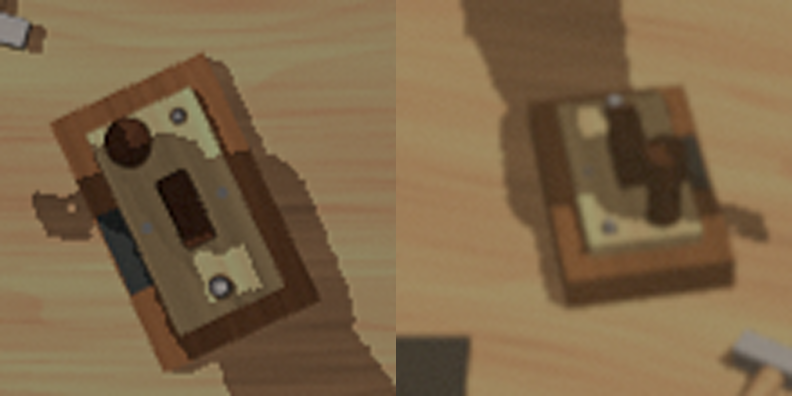

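The dowel stands upright in the large hole. In the scene view its head top is near (264,147), as expected for fully home, and the template lies flat on both pins with nothing touching it.

```bash
python3 -c "
from rig import ctrl
print(ctrl.close_job())"
```

```text
the job is handed in; nothing more can be done
None
```

The job is handed in: the template lies flush over both pins, and the dowel stands head up at the bottom of the bore, released, after about 29 s of the 64 s allowed.

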